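# Unload the load cell and put the check weights away

### The arm

A 7-joint arm with a two-finger parallel gripper is mounted at the origin on the work surface. World frame = base frame: x ahead of the robot, y to its left, z up, the work surface at z = 0. Lengths are in m, angles in rad, forces in N, time in s.
With the tool pointing down it reaches from about 0.4 to 0.85 m from the base axis. Payload 10.4 kg.
Tool frame: the origin (TCP) lies between the finger pads; the fingertips stand 19 mm ahead of it and the grasp point (between the pads) is the TCP (manip.tip_reach is the z of the fingertips in the tool frame, in m); z points along the fingers, y is the direction in which the jaws open and shut (so a half turn about z gives the same grasp; the last joint's range is limited). The gripper opens to 85 mm and grips with 20 to 120 N. Pads are 22 mm wide; open, the fingers measure 114 mm over their backs; the gripper's body (76 mm by 85 mm) begins 54 mm behind the grasp point. The pads swing forward as they close: fully open they stand 13 mm farther back than shut.
Start: joints at [-1.231, 0.332, -0.065, 1.46, 0.022, 1.35, -0.088], TCP at [0.222, 0.584, 0.25] pointing down, gripper open.
Joint ranges: [-2.6, 2.6], [-0.5, 2.12], [-1.47, 1.34], [0.16, 2.42], [-1.27, 4.41], [0.06, 2.06], [-2.6, 2.6]. Speed limits (rad/s): [2.22, 2.22, 2.79, 2.79, 3.14, 3.14, 3.14].

### API

Orientations are given as a unit quaternion [x, y, z, w].
In Python, from workcell import sensors, cams, manip gives the robot as it stands.
- The arm moves only by the shell command python3 -m jog 'ROWS' [FORCE]. ROWS is JSON, a list of rows, each a list of 3 entries, a list of its own where there are three numbers: the shift along the world's x, y, z in m, then the turn, a rotation vector about the world's x, y, z in rad, then the opening in per cent of the stroke, from 0 (shut) to 100 (fully open). In form: [[[dx, dy, dz], [wx, wy, wz], grip], ...]. A call has 1 to 5 rows; each row shifts and turns the pose as measured when the row begins; what a row does not reach is not made up. A row lasts 1/8 s, in which the tool goes at most 62.5 mm and 10.7 degrees, less where a joint would pass 70% of its speed; a pose out of reach is approached as far as the arm can. A call with a gripper value outside its range is refused whole. The fingers move at their own pace and stop on an object; FORCE is the grip in N (left out, the last holds). Time passes only in rows, so rows that do not move let the fingers close. It gives the time, the measured TCP pose, the force and the opening at its end, in the units of the state.
- sensors.get_obs(): the state, without advancing time (a new reading comes with each control period).
- cams.camera(name): name is "side" or "top"; returns (picture, depth): 384x512x3 uint8, red, green, blue; 384x512 float32, m along the optical axis (not along the pixel's ray), 0 where there is no reading.
- cams.camera_model(name): a dict with "intrinsics" (3x3 intrinsics, pixels), "view" (4x4, takes a point from world to camera coordinates). Camera axes: x right, y down, z forward; pixel columns grow to the right and rows downward; lengths in m; the calibration is good to about 2 mm. A picture is of the moment at which its call begins. camera_model takes no time and is no camera call.
- manip.hand_in(): hands the job in, once; it reports no verdict.
The state is a dict: "clock": time; "joint_pos": joint angles; "joint_velocities": joint speeds; "tau": joint torques, N m; "position": TCP position; "ee_rot": TCP orientation; "ft_force": force on the tool from outside, world axes, zero at the start; "torque": the same for the moment, N m; "grip_width": opening from 0.0 (shut) to 1.0 (fully open).
Only numpy, scipy, OpenCV 4.12 (cv2) and the standard library are available. Lean on these libraries where they do the work, as an engineer would, in place of code of your own. Each camera call takes 0.05 s, during which the arm holds its last target.

### The job

The load cell check is over: take the stack of weights on the yellow fixture apart from the top down, one piece at a time. Drop the thin slug through the neck of the grey jar first, then set the small, the medium and the large weight, in that order, upright and flat in the wooden nest whose recess matches each one's size; set the weights down rather than letting them fall. Leave the brass level where it lies.

Things in the scene. Friction and masses are not known exactly. Their poses are not given: they have to be found in the camera images.
- slug_center (a point): centre (half-way up) of the slug, the thinnest piece and the top of the stack: a plain upright steel cylinder 20 mm in diameter, 38 mm tall, about 90 g; z axis along its length
- weight_s_center (a point): centre (half-way up) of the small weight: a plain upright steel cylinder 34 mm in diameter, 38 mm tall, z axis up, about 250 g; it stands on the medium weight and carries the slug
- weight_m_center (a point): centre (half-way up) of the medium weight: a plain upright steel cylinder 46 mm in diameter, 38 mm tall, z axis up, about 450 g; it stands on the large weight and carries the small one
- weight_l_center (a point): centre (half-way up) of the large weight: a plain upright steel cylinder 58 mm in diameter, 38 mm tall, z axis up, about 700 g; the lowest of the stack, it stands on the pan of the load cell fixture
- jar: grey jar fixed to the cart top, upright, 88 mm tall, 72 mm wide, with an open neck (the top 20 mm) of 44 mm outer and 38 mm inner diameter on its axis; inside, floor 5 mm above the cart top, 66 mm wide. Origin: centre of its underside, on the cart top
- nest_s: nest of the small weight: wooden block 94 x 94 mm, 14 mm tall, fixed to the cart top, with a round recess 50 mm in diameter (the smallest of the three), 6 mm deep, in its middle, its floor lined with thin black rubber. Origin: centre of the underside, on the cart top; recess floor 8 mm above it
- nest_m: nest of the medium weight: wooden block 94 x 94 mm, 14 mm tall, fixed to the cart top, with a round recess 62 mm in diameter (the middle one of the three), 6 mm deep, in its middle, its floor lined with thin black rubber. Origin: centre of the underside, on the cart top; recess floor 8 mm above it
- nest_l: nest of the large weight: wooden block 94 x 94 mm, 14 mm tall, fixed to the cart top, with a round recess 74 mm in diameter (the largest of the three), 6 mm deep, in its middle, its floor lined with thin black rubber. Origin: centre of the underside, on the cart top; recess floor 8 mm above it
- fixture: yellow load cell fixture, clamped by a cam lever to a short slotted rail (170 x 60 mm), all fixed to the cart top; its round pan, 80 mm in diameter, is 58 mm above the cart top and carries the stack (centred within 2 mm, each piece within 2 mm of the one below). Origin: under the pan's centre, on the cart top; z up
- level_center (a point): centre of a loose brass bubble level, 150 x 22 x 26 mm, lying on the cart top (long side along its x axis); not to be disturbed
Things that resemble listed ones, but are neither listed nor needed, are in the scene too. Leave any green or orange look-alike of the nest_m alone.

How it is judged:
On the way, in this order (a step that is already met when the one before it is completed fails the run):
1. the slug is inside the jar (horizontal distance between slug_center and jar below 0.034 m and z of slug_center in the frame of jar below 0.05 m), for 0.2 s.
2. the small weight stands in its own nest, let go (horizontal distance between weight_s_center and nest_s below 0.011 m and z of weight_s_center in the frame of nest_s between 0.022 and 0.031 m and angle between weight_s_center's own z axis and vertical below 0.1 rad and contact force between the fingers and weight_s below 0.1 N), for 0.2 s.
3. the medium weight stands in its own nest, let go (horizontal distance between weight_m_center and nest_m below 0.011 m and z of weight_m_center in the frame of nest_m between 0.022 and 0.031 m and angle between weight_m_center's own z axis and vertical below 0.1 rad and contact force between the fingers and weight_m below 0.1 N), for 0.2 s.
4. the large weight stands in its own nest, let go (horizontal distance between weight_l_center and nest_l below 0.011 m and z of weight_l_center in the frame of nest_l between 0.022 and 0.031 m and angle between weight_l_center's own z axis and vertical below 0.1 rad and contact force between the fingers and weight_l below 0.1 N), for 0.2 s.
At the end, for the whole second after the job is handed in: Slug inside the jar (centre under 50 mm up, within 34 mm of its axis); each weight in its own nest, upright within 0.1 rad, centre within 11 mm of the nest's centre and 22 to 31 mm above the cart top (27 when flat); all at rest (under 0.02 m/s) (all of step 1 and horizontal distance between weight_s_center and nest_s below 0.011 m and z of weight_s_center in the frame of nest_s between 0.022 and 0.031 m and angle between each of weight_s_center, weight_m_center, weight_l_center's own z axis and vertical below 0.1 rad and horizontal distance between weight_m_center and nest_m below 0.011 m and z of weight_m_center in the frame of nest_m between 0.022 and 0.031 m and horizontal distance between weight_l_center and nest_l below 0.011 m and z of weight_l_center in the frame of nest_l between 0.022 and 0.031 m and linear speed of each of slug, weight_s, weight_m, weight_l below 0.02 m/s); the robot touches nothing.
It fails at once if the bubble level is moved by more than 20 mm (distance of level_center from where it was at the start of the episode above 0.02 m).
It fails at once if the small weight is let go more than 20 mm above its recess floor (dropped) (horizontal distance between weight_s_center and nest_s below 0.04 m and z of weight_s_center in the frame of nest_s above 0.047 m and contact force between the fingers and weight_s below 0.01 N).
It fails at once if the medium weight is let go more than 20 mm above its recess floor (dropped) (horizontal distance between weight_m_center and nest_m below 0.04 m and z of weight_m_center in the frame of nest_m above 0.047 m and contact force between the fingers and weight_m below 0.01 N).
It fails at once if the large weight is let go more than 20 mm above its recess floor (dropped) (horizontal distance between weight_l_center and nest_l below 0.04 m and z of weight_l_center in the frame of nest_l above 0.047 m and contact force between the fingers and weight_l below 0.01 N).
It also fails if it takes over 102 s, if anything falls off the work surface, if the arm or the gripper's body presses on something with over 40 N, if the wrist force passes 120 N, or if a joint passes its speed limit or range.

## Working session

There is one attempt and no reset: what is moved stays moved. The work goes in short steps, Python scripts to look and compute and a shell command to move; the robot and the scene stay as the last step left them, time stands still between calls to the robot, and variables do not carry over. Pictures are saved under pics/ and viewed, and the job is handed in when it is done.

```bash
ls; mkdir -p pics
python3 - <<'E'
from workcell import sensors, cams, manip
import cv2
o=sensors.get_obs();print({k:o[k] for k in("clock","position","ee_rot","ft_force","grip_width")})
for n in("side","top"):
    p,d=cams.camera(n);cv2.imwrite(f"pics/{n}0.png",p[:,:,::-1]);import numpy as np;np.save(f"pics/{n}0d.npy",d)
    m=cams.camera_model(n);print(m)
E
```

```text
pics
{'clock': 0.0, 'position': array([0.22170551, 0.58397887, 0.24951768]), 'ee_rot': array([ 1.80419065e-01,  9.83589582e-01, -6.98061938e-04, -8.91527966e-05]), 'ft_force': array([ 0.14274226, -0.61055694,  0.60260144]), 'grip_width': 0.9968432015454931}
{'intrinsics': array([[380.85367659,   0.        , 248.90774008],
       [  0.        , 380.85367659, 192.92290684],
       [  0.        ,   0.        ,   1.        ]]), 'view': array([[-0.96514419, -0.26148342, -0.01109578,  0.48886711],
       [-0.17514772,  0.67681697, -0.71501193,  0.25756812],
       [ 0.19447357, -0.68814621, -0.69902419,  0.91871367],
       [ 0.        ,  0.        ,  0.        ,  1.        ]])}
{'intrinsics': array([[403.84598607,   0.        , 253.60745695],
       [  0.        , 403.84598607, 191.83392299],
       [  0.        ,   0.        ,   1.        ]]), 'view': array([[ 0.02402037, -0.99970792, -0.00266207, -0.0597191 ],
       [-0.99813687, -0.02383306, -0.05616746,  0.49481825],
       [ 0.05608761,  0.00400627, -0.99841781,  1.13571055],
       [ 0.        ,  0.        ,  0.        ,  1.        ]])}
```

View pics/side0.png

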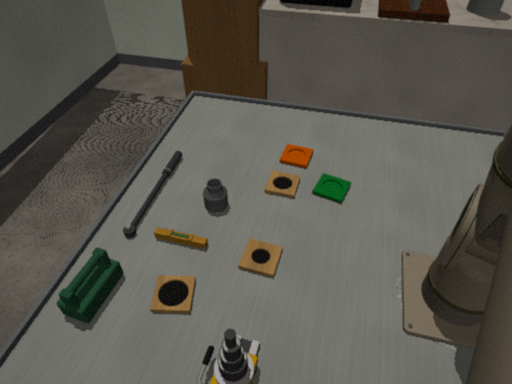

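View pics/top0.png

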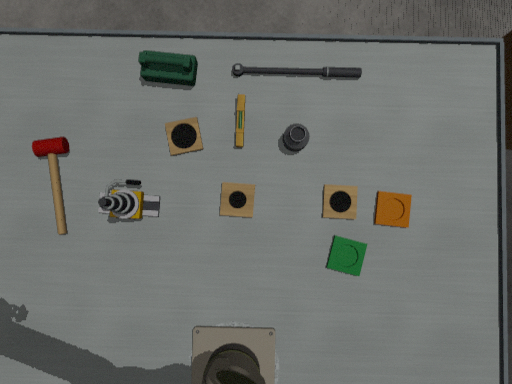

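Run:
```python
import cv2,numpy as np
t=cv2.imread('pics/top0.png');s=cv2.imread('pics/side0.png')
def c(im,x,y,w,h,k): return cv2.resize(im[y:y+h,x:x+w],None,fx=k,fy=k,interpolation=cv2.INTER_CUBIC)
cv2.imwrite('pics/c_t1.png',c(t,90,100,180,130,4.4))
cv2.imwrite('pics/c_t2.png',c(t,220,90,200,140,4))
cv2.imwrite('pics/c_s1.png',c(s,140,220,160,120,5)) if 0 else cv2.imwrite('pics/c_s1.png',c(s,180,304,100,80,7))
```

```text
(no output)
```

View pics/c_t1.png

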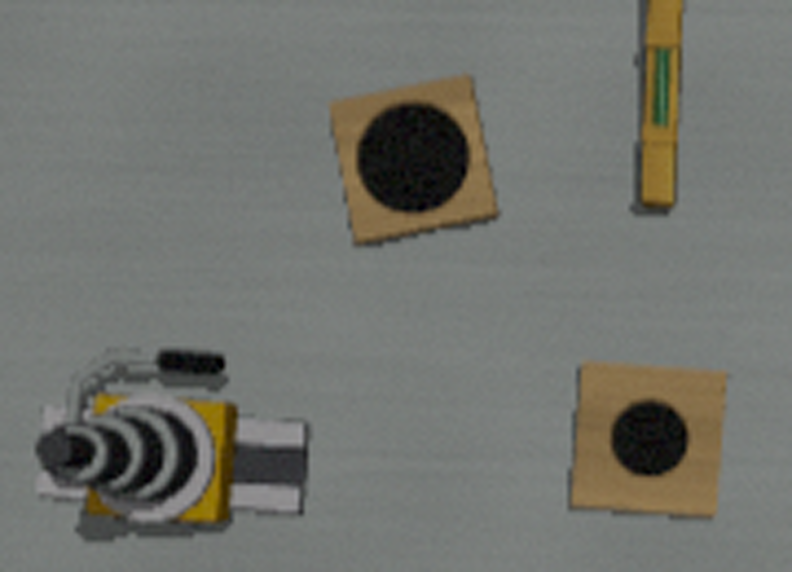

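View pics/c_t2.png

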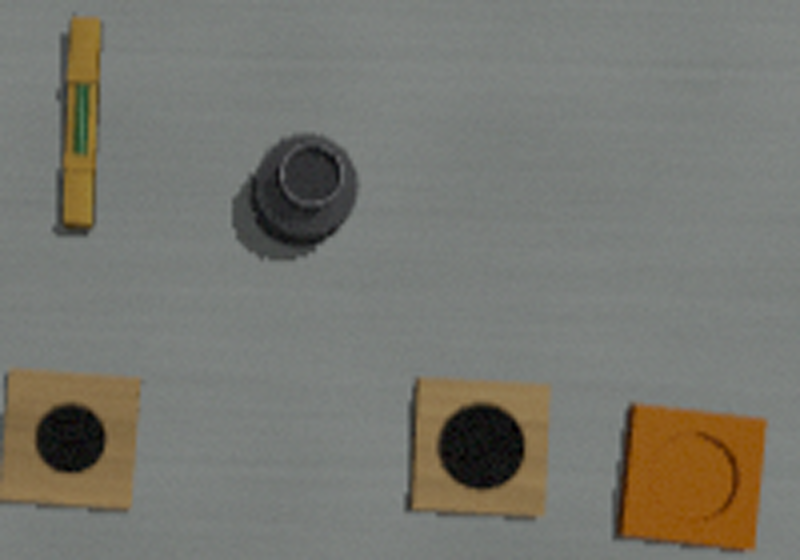

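View pics/c_s1.png

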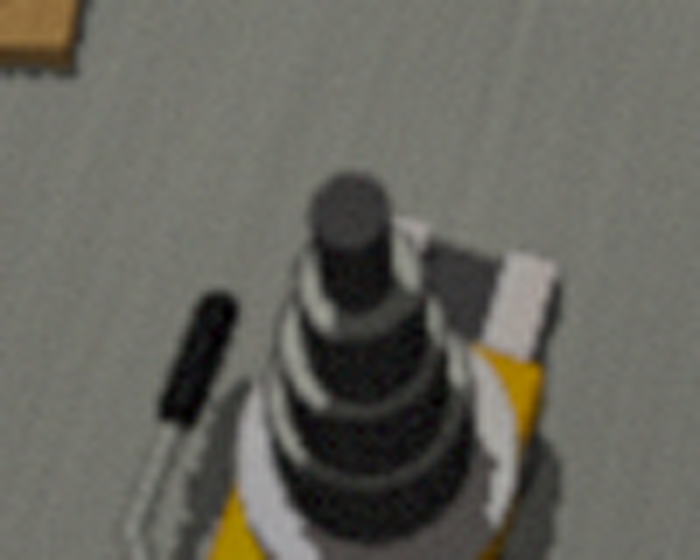

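```bash
cat > h.py <<'E'
import numpy as np,cv2
from workcell import cams
def ray(n,u,v,z):
    m=cams.camera_model(n);V=m['view'];K=m['intrinsics'];R=V[:3,:3];t=V[:3,3]
    C=-R.T@t; d=R.T@np.linalg.inv(K)@np.array([u,v,1.]); return C+d*(z-C[2])/d[2]
def proj(n,p):
    m=cams.camera_model(n);q=m['intrinsics']@(m['view'][:3,:3]@np.asarray(p)+m['view'][:3,3]);return q[:2]/q[2]
def cloud(n,d):
    m=cams.camera_model(n);V=m['view'];h,w=d.shape;v,u=np.mgrid[:h,:w]
    P=np.stack([u,v,np.ones_like(u)],-1)@np.linalg.inv(m['intrinsics']).T*d[...,None]
    return (P-V[:3,3])@V[:3,:3]
def blobs(im,d,n,lo,box):
    x0,y0,x1,y1=box; g=im[y0:y1,x0:x1].max(2)
    k,l,st,c=cv2.connectedComponentsWithStats((g<lo).astype(np.uint8))
    return [(st[i,4],c[i]+[x0,y0]) for i in range(1,k) if st[i,4]>60]
E
python3 - <<'E'
from h import *
np.set_printoptions(precision=4,suppress=True)
for n in('top','side'):
    im=cv2.imread(f'pics/{n}0.png');d=np.load(f'pics/{n}0d.npy');c=cloud(n,d)
    bx=dict(top=dict(L=(165,118,204,155),S=(220,183,256,217),M=(324,185,357,220)),side=dict(L=(150,276,197,314),S=(238,240,283,276),M=(264,171,301,197)))[n]
    for k,b in bx.items():
        for a,ct in blobs(im,d,n,60,b): print(n,k,a,ct,ray(n,*ct,.009),ray(n,*ct,.014))
    # table z
    print('table z',np.median(c[290:300,150:160,2]) if n=='top' else np.median(c[200:230,300:350,2]))
    # stack points by z bands
    z=c[...,2]; box=(np.abs(c[...,0]-.45)<.1)&(np.abs(c[...,1]-.28)<.12)
    for zt in(.21,.172,.134,.096,.058):
        m=box&(abs(z-zt)<.004); P=c[m]
        if len(P)>5: print(n,zt,len(P),P.min(0),P.max(0),np.median(P,0))
    m=(z>.080)&(z<.1)&(c[...,0]>.55)&(c[...,0]<.75)&(abs(c[...,1]+.16)<.08);P=c[m];print('jar',len(P),P.min(0),P.max(0),(P.min(0)+P.max(0))/2)
E
```

```text
top L 484 [183.3595 135.469 ] [0.6542 0.1585 0.009 ] [0.6533 0.1576 0.014 ]
top S 226 [237.1283 199.2832] [ 0.474  -0.0013  0.009 ] [ 0.4738 -0.0015  0.014 ]
top M 347 [339.9568 201.2363] [ 0.4754 -0.2948  0.009 ] [ 0.4752 -0.2937  0.014 ]
table z -0.00028211405281796515
top 0.21 57 [0.4453 0.2996 0.2061] [0.4621 0.3186 0.2138] [0.4547 0.3096 0.2094]
top 0.172 75 [0.4365 0.2934 0.1684] [0.4686 0.3229 0.1752] [0.4515 0.3027 0.1711]
top 0.134 88 [0.4343 0.2856 0.13  ] [0.4755 0.3206 0.1378] [0.458  0.2955 0.1334]
top 0.096 119 [0.4271 0.2774 0.0921] [0.4829 0.3214 0.0999] [0.4567 0.2894 0.0949]
top 0.058 208 [0.416  0.2668 0.054 ] [0.4931 0.3373 0.0619] [0.4498 0.2904 0.0573]
jar 69 [ 0.6313 -0.1826  0.0801] [ 0.675  -0.1417  0.0932] [ 0.6532 -0.1622  0.0867]
side L 577 [172.8873 292.7626] [0.6558 0.1591 0.009 ] [0.6538 0.1616 0.014 ]
side S 200 [260.295 255.65 ] [ 0.476  -0.0028  0.009 ] [0.4752 0.0007 0.014 ]
side M 171 [282.2222 182.4503] [ 0.4772 -0.2967  0.009 ] [ 0.4763 -0.2913  0.014 ]
table z 0.0019701432580707485
side 0.21 112 [0.4451 0.3008 0.206 ] [0.464  0.3215 0.2131] [0.4546 0.3116 0.2104]
side 0.172 162 [0.4371 0.2962 0.1682] [0.4701 0.3282 0.1758] [0.4481 0.3188 0.173 ]
side 0.134 161 [0.4328 0.2936 0.13  ] [0.4776 0.3325 0.1378] [0.4503 0.3219 0.1348]
side 0.096 176 [0.4276 0.2864 0.0922] [0.4845 0.3365 0.1   ] [0.4461 0.3237 0.0967]
side 0.058 397 [0.4151 0.274  0.0545] [0.4953 0.3439 0.062 ] [0.4356 0.3228 0.059 ]
jar 101 [ 0.6328 -0.1819  0.08  ] [ 0.6753 -0.1352  0.092 ] [ 0.6541 -0.1586  0.086 ]
```

```bash
python3 - <<'E'
from h import *
np.set_printoptions(precision=3,suppress=True)
for n,b in(('top',(105,176,145,190)),('side',(190,340,216,384))):
    c=cloud(n,np.load(f'pics/{n}0d.npy'))[b[1]:b[3],b[0]:b[2]].reshape(-1,3)
    P=c[(c[:,2]>.012)&(c[:,0]>.49)];print(n,len(P),P.min(0),P.max(0))
E
python3 -m jog '[[[0,0,0.06],[0,0,0.18],60],[[0.04,-0.04,0.01],[0,0,0.18],60],[[0.05,-0.03,0],[0,0,0],60],[[0.04,-0.05,0],[0,0,0],60],[[0.04,-0.05,0],[0,0,0],60]]' 60
```

```text
top 151 [0.493 0.269 0.033] [0.522 0.366 0.062]
side 253 [0.49  0.271 0.036] [0.523 0.349 0.061]
clock: 0.72
position: [0.3873, 0.4159, 0.3183]
ee_rot: [-0.01, 1.0, -0.003, -0.001]
ft_force: [0.9, 0.1, 0.6]
grip_width: 0.602
```

```bash
python3 -m jog '[[[0.034,-0.053,0],[0,0,0],50],[[0.034,-0.053,0],[0,0,0],50],[[0,0,-0.03],[0,0,0],50],[[0,0,-0.02],[0,0,0],50],[[0,0,0],[0,0,0],50]]' 60
python3 - <<'E'
from h import *
for n in('side','top'):
    p,d=cams.camera(n);cv2.imwrite(f"pics/{n}1.png",p[:,:,::-1])
    x,y=(180,284) if n=='side' else (70,150)
    cv2.imwrite(f"pics/c_{n}1.png",cv2.resize(p[y:y+100,x:x+120,::-1],None,fx=6,fy=6,interpolation=2))
E
```

```text
clock: 1.35
position: [0.4579, 0.3037, 0.2663]
ee_rot: [-0.004, 1.0, -0.004, -0.001]
ft_force: [0.1, 0.3, 1.2]
grip_width: 0.498
```

View pics/c_side1.png

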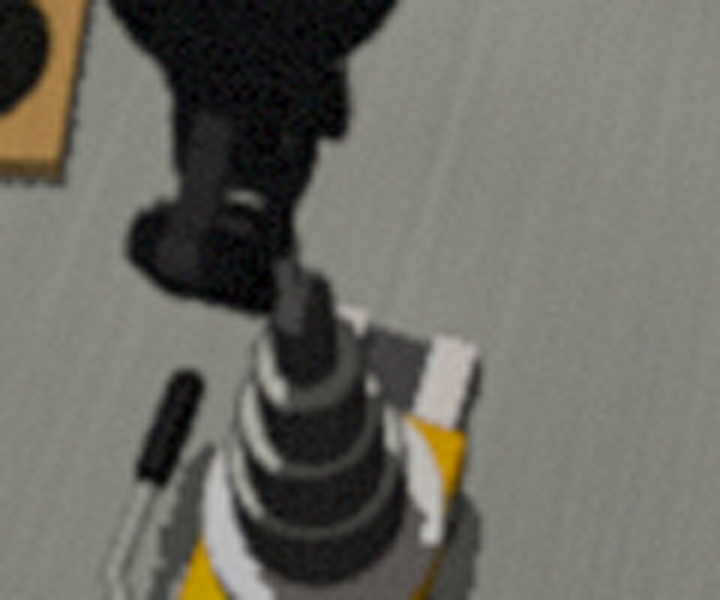

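View pics/c_top1.png

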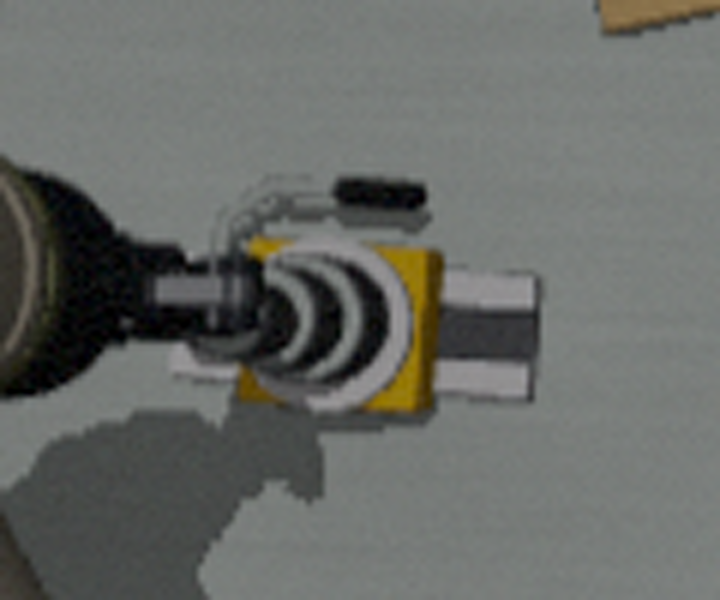

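```bash
python3 -m jog '[[[-0.0035,0.0065,0],[0,0,0],50],[[0,0,-0.02],[0,0,0],50],[[0,0,-0.02],[0,0,0],50],[[0,0,-0.02],[0,0,0],50],[[0,0,0],[0,0,0],50]]' 60
```

```text
clock: 2.08
position: [0.4538, 0.3167, 0.2111]
ee_rot: [-0.007, 1.0, -0.0, 0.003]
ft_force: [-0.4, 0.6, 0.7]
grip_width: 0.497
```

```bash
python3 -m jog '[[[0,-0.0065,0],[0,0,0],50],[[0.001,0,-0.007],[0,0,0],50],[[0,0,0],[0,0,0],50]]' 60;  python3 - <<'E'
from h import *
for n in('side',):
    p,d=cams.camera(n);cv2.imwrite(f"pics/{n}2.png",p[:,:,::-1])
    x,y=(180,284) if n=='side' else (70,150)
    cv2.imwrite(f"pics/c_{n}2.png",cv2.resize(p[y:y+100,x:x+120,::-1],None,fx=6,fy=6,interpolation=2))
E
```

```text
clock: 2.45
position: [0.4555, 0.311, 0.2065]
ee_rot: [-0.008, 1.0, 0.001, 0.004]
ft_force: [-0.9, -0.9, -1.1]
grip_width: 0.501
```

View pics/c_side2.png

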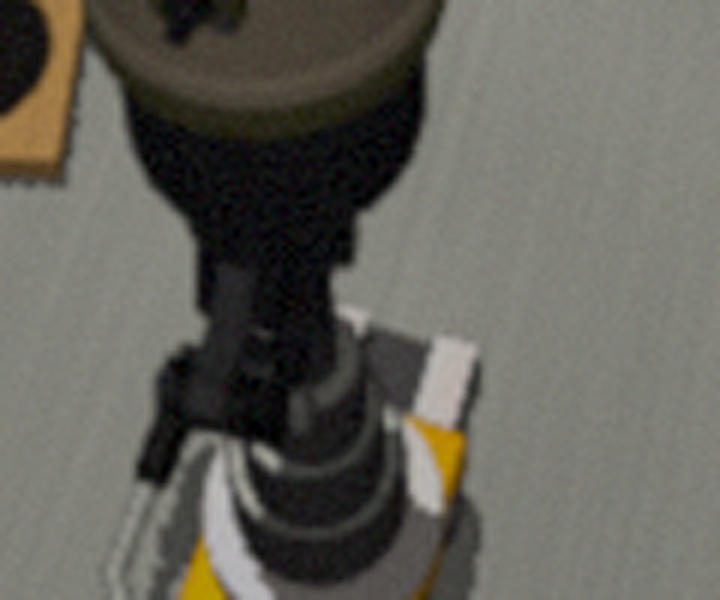

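```bash
python3 -m jog '[[[-0.001,-0.001,-0.004],[0,0,0],50],[[0,0,0],[0,0,0],20],[[0,0,0],[0,0,0],5],[[0,0,0],[0,0,0],0],[[0,0,0],[0,0,0],0]]' 60;python3 -m jog '[[[0,0,0],[0,0,0],0],[[0,0,0.01],[0,0,0],0],[[0,0,0.03],[0,0,0],0],[[0,0,0],[0,0,0],0]]' 60;  python3 - <<'E'
from h import *
for n in('side',):
    p,d=cams.camera(n);cv2.imwrite(f"pics/{n}3.png",p[:,:,::-1])
    x,y=(180,264) if n=='side' else (70,150)
    cv2.imwrite(f"pics/c_{n}3.png",cv2.resize(p[y:y+120,x:x+120,::-1],None,fx=5,fy=5,interpolation=2))
E
```

```text
clock: 3.12
position: [0.4549, 0.3104, 0.2033]
ee_rot: [-0.008, 1.0, 0.002, 0.005]
ft_force: [0.5, -1.5, 0.1]
grip_width: 0.21
clock: 3.62
position: [0.4547, 0.3101, 0.2451]
ee_rot: [-0.008, 1.0, 0.001, 0.004]
ft_force: [0.1, -1.0, -1.0]
grip_width: 0.209
```

View pics/c_side3.png

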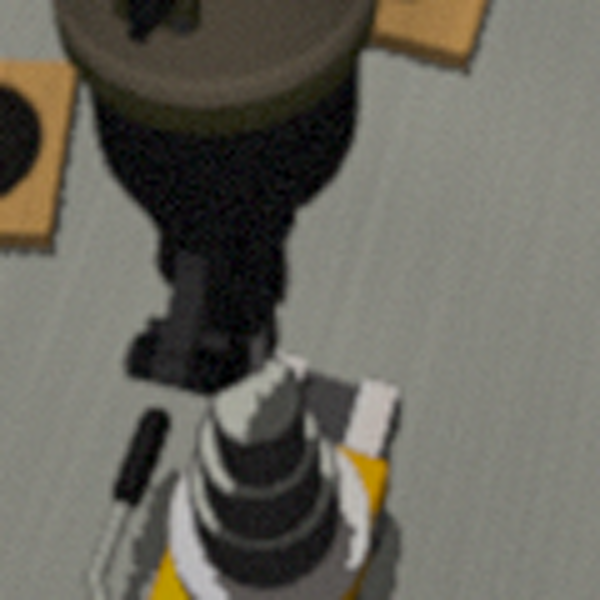

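```bash
python3 -m jog '[[[0.01,-0.025,0.01],[0,0,0],0],[[0.02,-0.045,0],[0,0,0],0],[[0.022,-0.052,0],[0,0,0],0],[[0.022,-0.052,0],[0,0,0],0],[[0.022,-0.052,0],[0,0,0],0]]'; python3 -m jog '[[[0.022,-0.052,0],[0,0,0],0],[[0.022,-0.052,0],[0,0,0],0],[[0.022,-0.052,0],[0,0,0],0],[[0.015,-0.04,0],[0,0,0],0],[[0,0,0],[0,0,0],0]]'
```

```text
clock: 4.3
position: [0.548, 0.0816, 0.2498]
ee_rot: [-0.013, 1.0, -0.0, 0.001]
ft_force: [0.6, 0.7, -1.0]
grip_width: 0.217
clock: 4.92
position: [0.6288, -0.1265, 0.2451]
ee_rot: [-0.01, 1.0, -0.002, -0.003]
ft_force: [-0.1, 0.5, -0.7]
grip_width: 0.213
```

```bash
python3 -m jog '[[[0.018,-0.025,0],[0,0,0],0],[[0.007,-0.009,-0.03],[0,0,0],0],[[0,0,-0.04],[0,0,0],0],[[0,0,0],[0,0,0],0]]';  python3 - <<'E'
from h import *
for n in('side','top'):
    p,d=cams.camera(n)
    x,y=(150,110) if n=='side' else (240,90)
    cv2.imwrite(f"pics/c_{n}4.png",cv2.resize(p[y:y+120,x:x+120,::-1],None,fx=5,fy=5,interpolation=2))
E
```

```text
clock: 5.42
position: [0.6533, -0.1583, 0.1705]
ee_rot: [-0.011, 1.0, -0.0, -0.005]
ft_force: [-0.5, -0.9, -1.0]
grip_width: 0.213
```

View pics/c_side4.png

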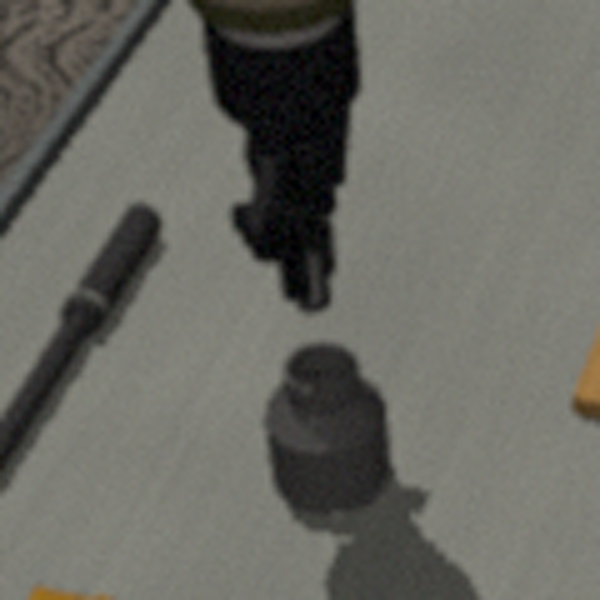

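View pics/c_top4.png

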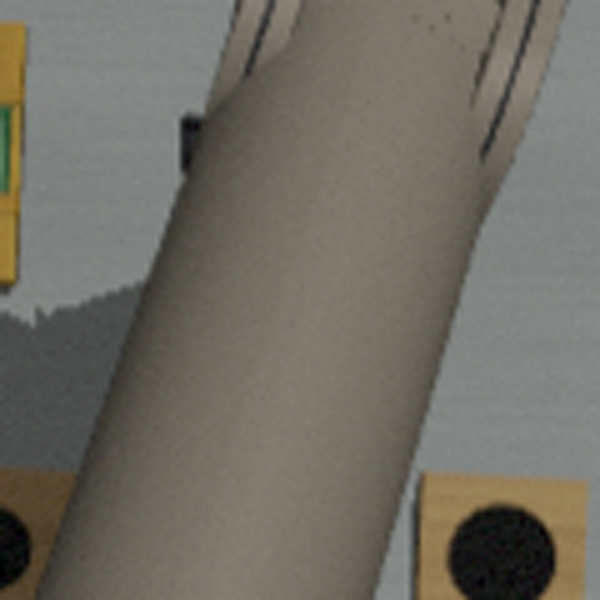

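```bash
python3 - <<'E'
from h import *
print(ray('side',214.3,183.0,.088),proj('side',[.6533,-.1583,.139]),proj('side',[.6533,-.161,.088]),proj('side',[.6533,-.161,0]))
print(proj('top',[.6533,-.161,.088]),(311/4+220-.4,176/4+90-.4))
E
python3 -m jog '[[[0,-0.002,-0.025],[0,0,0],0],[[0,0,-0.02],[0,0,0],0],[[0,0,0],[0,0,0],0]]'
```

```text
[ 0.65219512 -0.16096063  0.088     ] [212.24208099 170.09663587] [213.94034469 182.92562052] [216.1217071  204.17726186]
[297.08744576 132.82451376] (297.35, 133.6)
clock: 5.9
position: [0.658, -0.1601, 0.1345]
ee_rot: [-0.012, 1.0, -0.001, 0.002]
ft_force: [0.2, -0.3, -0.7]
grip_width: 0.213
```

```bash
python3 -m jog '[[[-0.005,-0.001,0],[0,0,0],0],[[0,0,-0.014],[0,0,0],0],[[0,0,0],[0,0,0],0]]'
```

```text
clock: 6.28
position: [0.6537, -0.1612, 0.1222]
ee_rot: [-0.012, 1.0, -0.001, 0.004]
ft_force: [-0.7, -0.0, -1.0]
grip_width: 0.213
```

```bash
python3 -m jog '[[[0,0,-0.009],[0,0,0],0],[[0,0,0],[0,0,0],0]]';  python3 - <<'E'
from h import *
for n in('side',):
    p,d=cams.camera(n)
    x,y=(150,110) if n=='side' else (240,90)
    cv2.imwrite(f"pics/c_{n}5.png",cv2.resize(p[y:y+120,x:x+120,::-1],None,fx=5,fy=5,interpolation=2))
E
```

```text
clock: 6.52
position: [0.6538, -0.1612, 0.1126]
ee_rot: [-0.012, 1.0, -0.001, 0.004]
ft_force: [0.5, -1.1, -0.0]
grip_width: 0.213
```

View pics/c_side5.png

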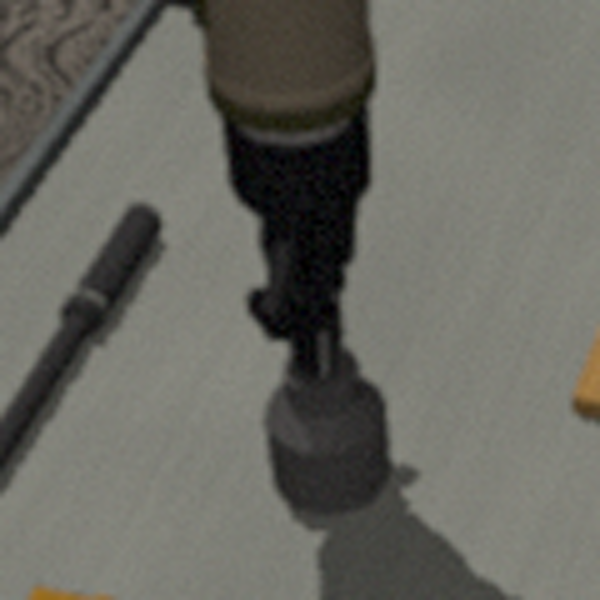

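Slug is over the neck (neck at ~(325,365) in the crop), no contact force. Release.

```bash
python3 -m jog '[[[0,0,0],[0,0,0],45],[[0,0,0],[0,0,0],60],[[0,0,0],[0,0,0],60],[[0,0,0.04],[0,0,0],60],[[0,0,0.05],[0,0,0],60]]';python3 -m jog '[[[-0.015,0.04,0.04],[0,0,0],65],[[-0.022,0.052,0.02],[0,0,0],65],[[-0.022,0.052,0],[0,0,0],65],[[-0.022,0.052,0],[0,0,0],65]]';  python3 - <<'E'
from h import *
for n in('side','top'):
    p,d=cams.camera(n)
    x,y=(150,110) if n=='side' else (240,90)
    cv2.imwrite(f"pics/c_{n}6.png",cv2.resize(p[y:y+120,x:x+120,::-1],None,fx=5,fy=5,interpolation=2))
E
```

```text
clock: 7.2
position: [0.6526, -0.1608, 0.2021]
ee_rot: [-0.012, 1.0, -0.001, 0.001]
ft_force: [0.8, -0.2, 0.1]
grip_width: 0.604
clock: 7.7
position: [0.571, 0.0344, 0.2695]
ee_rot: [-0.008, 1.0, -0.002, 0.006]
ft_force: [-0.1, 1.4, -0.1]
grip_width: 0.648
```

View pics/c_side6.png

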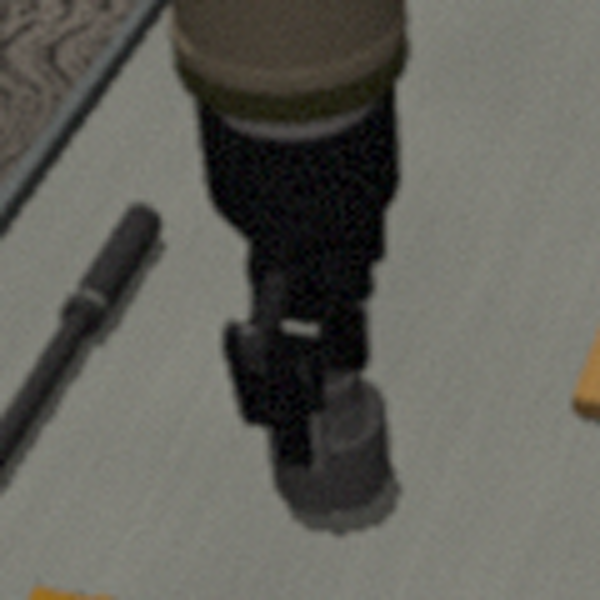

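View pics/c_top6.png

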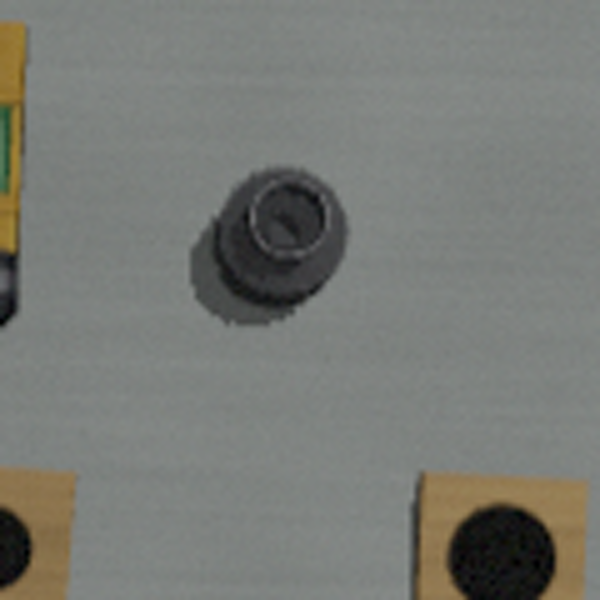

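```bash
python3 -m jog '[[[-0.022,0.052,0],[0,0,0],65],[[-0.022,0.052,0],[0,0,0],65],[[-0.022,0.052,0],[0,0,0],65],[[-0.022,0.052,0],[0,0,0],65],[[-0.015,0.035,0],[0,0,0],65]]';python3 -m jog '[[[0,0,0],[0,0,0],65],[[0,0,0],[0,0,0],65]]'
```

```text
clock: 8.43
position: [0.4651, 0.2848, 0.2713]
ee_rot: [-0.009, 1.0, -0.0, 0.008]
ft_force: [0.5, 0.7, 0.3]
grip_width: 0.651
clock: 8.68
position: [0.4641, 0.2869, 0.2715]
ee_rot: [-0.012, 1.0, -0.0, 0.008]
ft_force: [0.0, -0.7, 0.5]
grip_width: 0.651
```

```bash
cat > st.py <<'E'
from h import *
import sys
np.set_printoptions(precision=4,suppress=True)
zt=float(sys.argv[1]);R=float(sys.argv[2])
p,d=cams.camera('side');c=cloud('side',d);cv2.imwrite(f'pics/st{int(zt*1000)}.png',p[:,:,::-1])
P=c[(abs(c[...,2]-zt)<.004)&(abs(c[...,0]-.454)<.05)&(abs(c[...,1]-.31)<.05)]
print(len(P),P.min(0),P.max(0),(P.min(0)+P.max(0))/2)
E
python3 st.py .172 .017
python3 -m jog '[[[-0.010,0.024,-0.01],[0,0,-0.02],65],[[0,0,-0.03],[0,0,0],65],[[0,0,-0.03],[0,0,0],65],[[0,0,0],[0,0,0],65],[[0,0,0],[0,0,0],65]]'
```

```text
286 [0.4376 0.2946 0.1681] [0.4702 0.3275 0.1755] [0.4539 0.311  0.1718]
clock: 9.35
position: [0.4585, 0.3058, 0.2021]
ee_rot: [0.004, 1.0, 0.0, 0.009]
ft_force: [0.2, 0.4, 0.8]
grip_width: 0.65
```

```bash
python3 -m jog '[[[-0.0045,0.005,0],[0,0.018,0],65],[[0,0,0],[0,0,0],65],[[0,0,-0.02],[0,0,0],65],[[0,0,0],[0,0,0],65]]'
```

```text
clock: 9.85
position: [0.4553, 0.3119, 0.1855]
ee_rot: [0.005, 1.0, 0.002, 0.002]
ft_force: [1.0, 1.0, 0.6]
grip_width: 0.653
```

```bash
python3 -m jog '[[[-0.001,-0.001,-0.012],[0,0,0],65],[[0,0,-0.010],[0,0,0],65],[[0,0,0],[0,0,0],65]]' 80
```

```text
clock: 10.22
position: [0.4547, 0.3112, 0.1636]
ee_rot: [0.005, 1.0, 0.003, 0.002]
ft_force: [-0.0, 0.4, 0.5]
grip_width: 0.646
```

```bash
python3 -m jog '[[[0,0,0],[0,0,0],35],[[0,0,0],[0,0,0],20],[[0,0,0],[0,0,0],10],[[0,0,0],[0,0,0],10]]' 80;python3 -m jog '[[[0,0,0.01],[0,0,0],10],[[0,0,0.03],[0,0,0],10],[[0,0,0.04],[0,0,0],10],[[0.001,-0.04,0.02],[0,0,0],10],[[0.003,-0.05,0],[0,0,0],10]]'; python3 st.py .134 .023
```

```text
clock: 10.72
position: [0.4549, 0.3113, 0.1641]
ee_rot: [0.005, 1.0, 0.003, 0.003]
ft_force: [0.7, 1.0, -1.6]
grip_width: 0.376
clock: 11.35
position: [0.4575, 0.2225, 0.2691]
ee_rot: [0.001, 1.0, 0.003, 0.003]
ft_force: [0.8, -1.5, -2.9]
grip_width: 0.374
495 [0.4328 0.287  0.1302] [0.4779 0.3324 0.1378] [0.4554 0.3097 0.134 ]
```

View pics/st134.png

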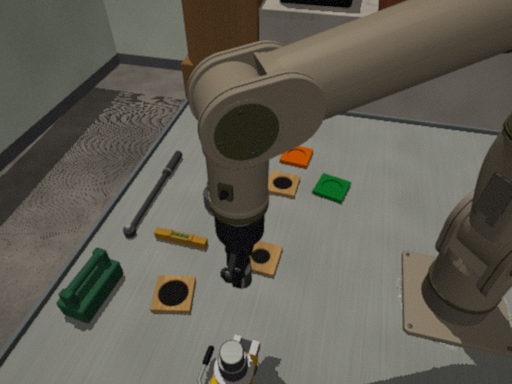

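```bash
python3 -m jog '[[[0.004,-0.05,0],[0,0,0],10],[[0.004,-0.05,0],[0,0,0],10],[[0.004,-0.05,0],[0,0,0],10],[[0.004,-0.05,-0.03],[0,0,0],10],[[0,0,-0.02],[0,0,0],10]]';python3 -m jog '[[[0,0,-0.02],[0,0,0],10],[[0,0,0],[0,0,0],10]]'
```

```text
clock: 12.02
position: [0.4756, 0.0071, 0.223]
ee_rot: [0.007, 1.0, 0.003, 0.006]
ft_force: [0.0, 0.8, -1.4]
grip_width: 0.377
clock: 12.28
position: [0.4751, 0.0064, 0.2025]
ee_rot: [0.008, 1.0, 0.003, 0.006]
ft_force: [0.3, 0.1, -1.9]
grip_width: 0.369
```

```bash
python3 -m jog '[[[0,-0.008,-0.02],[0,0.012,0],10],[[0,0,-0.05],[0,0,0],10],[[0,0,-0.04],[0,0,0],10],[[0,0,0],[0,0,0],10],[[0,0,0],[0,0,0],10]]'
```

```text
clock: 12.9
position: [0.4773, -0.0025, 0.092]
ee_rot: [0.007, 1.0, 0.004, 0.002]
ft_force: [0.2, 0.1, -1.1]
grip_width: 0.373
```

```bash
python3 -m jog '[[[-0.0025,0.001,-0.015],[0,0,0],10],[[0,0,-0.015],[0,0,0],10],[[0,0,0],[0,0,0],10]]';  python3 - <<'E'
from h import *
p,d=cams.camera('side')
x,y=(200,180)
cv2.imwrite(f"pics/c_side7.png",cv2.resize(p[y:y+120,x:x+120,::-1],None,fx=5,fy=5,interpolation=2))
E
```

```text
clock: 13.28
position: [0.4763, -0.001, 0.0625]
ee_rot: [0.007, 1.0, 0.004, 0.004]
ft_force: [-0.6, 0.3, -2.1]
grip_width: 0.375
```

View pics/c_side7.png

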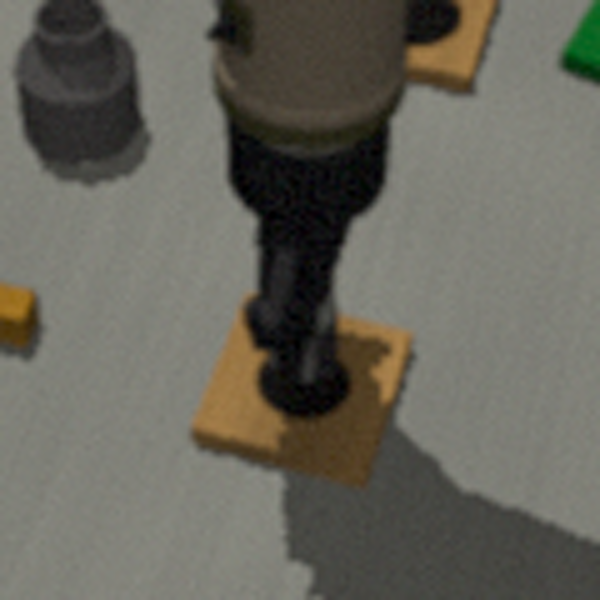

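```bash
python3 -m jog '[[[-0.0015,0,-0.01],[0,0,0],10],[[0,0,-0.008],[0,0,0],10],[[0,0,0],[0,0,0],10]]'
```

```text
clock: 13.7
position: [0.4754, -0.0009, 0.0442]
ee_rot: [0.007, 1.0, 0.005, 0.005]
ft_force: [-0.8, -1.0, -2.4]
grip_width: 0.374
```

```bash
python3 -m jog '[[[0,0,-0.004],[0,0,0],10],[[0,0,-0.001],[0,0,0],10],[[0,0,0],[0,0,0],10]]'
```

```text
clock: 14.08
position: [0.4757, -0.001, 0.0391]
ee_rot: [0.007, 1.0, 0.005, 0.005]
ft_force: [0.8, 0.7, -2.1]
grip_width: 0.374
```

```bash
python3 -m jog '[[[0,0,-0.0015],[0,0,0],10],[[0,0,0],[0,0,0],10]]'; python3 -m jog '[[[0,0,-0.001],[0,0,0],10],[[0,0,0],[0,0,0],10]]'
```

```text
clock: 14.32
position: [0.4762, -0.0009, 0.0382]
ee_rot: [0.007, 1.0, 0.005, 0.005]
ft_force: [0.6, -0.8, -1.7]
grip_width: 0.373
clock: 14.58
position: [0.4765, -0.0009, 0.0382]
ee_rot: [0.007, 1.0, 0.005, 0.005]
ft_force: [0.4, 0.5, -2.1]
grip_width: 0.374
```

```bash
python3 -m jog '[[[0,0,0],[0,0,0],45],[[0,0,0],[0,0,0],60],[[0,0,0],[0,0,0],60],[[0,0,0.02],[0,0,0],60],[[0,0,0.04],[0,0,0],70]]'; python3 -m jog '[[[0,0,0.05],[0,0,0],75],[[-0.002,0.04,0.06],[0,0,0],75],[[-0.004,0.05,0.03],[0,0,0],75],[[-0.004,0.052,0],[0,0,0],75],[[-0.004,0.052,0],[0,0,0],75]]';  python3 - <<'E'
from h import *
for n in('side','top'):
    p,d=cams.camera(n)
    x,y=(200,180) if n=='side' else (180,140)
    cv2.imwrite(f"pics/c_{n}8.png",cv2.resize(p[y:y+120,x:x+120,::-1],None,fx=5,fy=5,interpolation=2))
    c=cloud(n,d);P=c[(abs(c[...,2]-.046)<.005)&(abs(c[...,0]-.475)<.05)&(abs(c[...,1])<.05)]
    print(len(P)and(len(P),P.min(0),P.max(0),(P.min(0)+P.max(0))/2))
E
```

```text
clock: 15.2
position: [0.4749, -0.0011, 0.0971]
ee_rot: [0.007, 1.0, 0.004, 0.003]
ft_force: [0.3, 0.7, -0.6]
grip_width: 0.697
clock: 15.82
position: [0.4619, 0.1886, 0.2371]
ee_rot: [0.012, 1.0, 0.006, 0.007]
ft_force: [0.5, 0.3, -0.4]
grip_width: 0.751
(115, array([ 0.45997109, -0.01686651,  0.04134385]), array([0.49118436, 0.01728072, 0.05057124]), array([4.75577723e-01, 2.07106231e-04, 4.59575440e-02]))
(114, array([ 0.45937219, -0.01647893,  0.041945  ]), array([0.49020179, 0.01432497, 0.05018274]), array([ 0.47478699, -0.00107698,  0.04606387]))
```

View pics/c_side8.png

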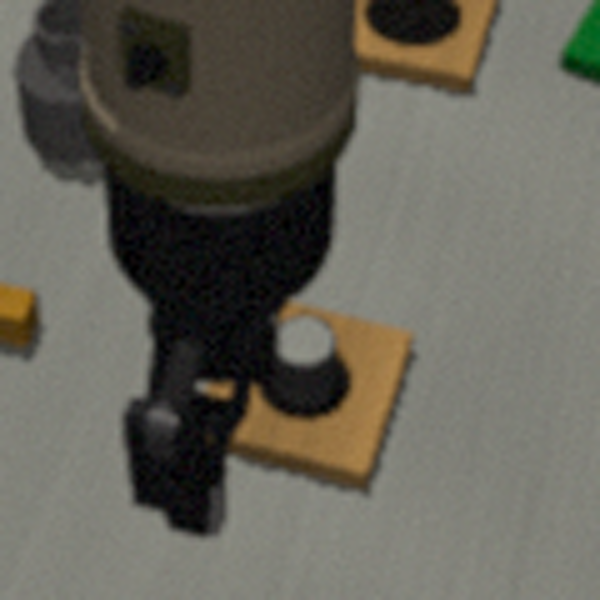

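View pics/c_top8.png

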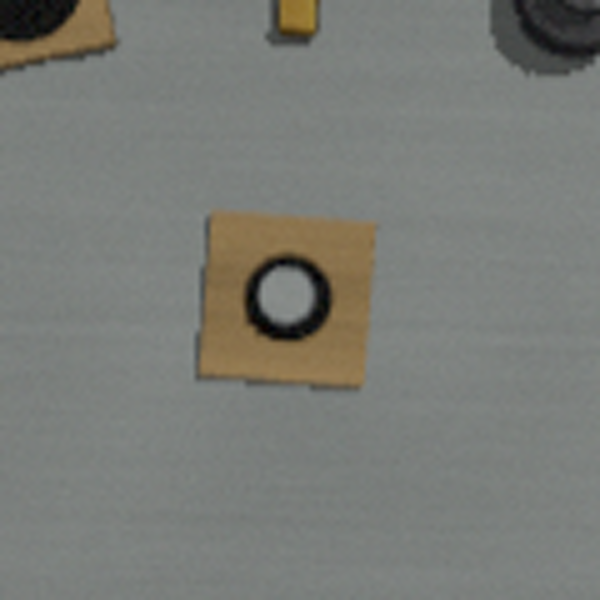

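```bash
python3 -m jog '[[[-0.003,0.052,0],[0,0.01,0],80],[[-0.003,0.052,0],[0,0,0],80],[[0,0.015,0],[0,0,0],80],[[0,0,0],[0,0,0],80],[[0,0,-0.02],[0,0,0],80]]'
```

```text
clock: 16.55
position: [0.4559, 0.3126, 0.2169]
ee_rot: [0.009, 1.0, 0.006, 0.002]
ft_force: [-0.5, 0.3, -0.3]
grip_width: 0.801
```

```bash
python3 -m jog '[[[-0.001,-0.0025,-0.03],[0,0,0],80],[[0,0,-0.03],[0,0,0],80],[[0,0,-0.01],[0,0,0],80],[[0,0,0],[0,0,0],80],[[0,0,0],[0,0,0],80]]'
```

```text
clock: 17.18
position: [0.4577, 0.3025, 0.1465]
ee_rot: [0.013, 1.0, 0.006, 0.003]
ft_force: [0.6, 0.8, 0.1]
grip_width: 0.804
```

```bash
python3 -m jog '[[[-0.0025,0.0075,0],[0,0,0],80],[[0,0,0],[0,0,0],80],[[0,0,-0.01],[0,0,0],80],[[0,0,0],[0,0,0],80]]'
```

```text
clock: 17.68
position: [0.4556, 0.3114, 0.1377]
ee_rot: [0.013, 1.0, 0.007, 0.004]
ft_force: [0.3, -0.8, -0.2]
grip_width: 0.802
```

```bash
python3 -m jog '[[[-0.0005,-0.001,-0.012],[0,0,0],80],[[0,0,0],[0,0,0],80]]' 100; python3 -m jog '[[[0,0,0],[0,0,0],60],[[0,0,0],[0,0,0],40],[[0,0,0],[0,0,0],20],[[0,0,0],[0,0,0],20]]'
```

```text
clock: 17.92
position: [0.4549, 0.3101, 0.1244]
ee_rot: [0.013, 1.0, 0.006, 0.004]
ft_force: [0.7, 0.6, 0.4]
grip_width: 0.798
clock: 18.42
position: [0.4551, 0.31, 0.1249]
ee_rot: [0.013, 1.0, 0.006, 0.004]
ft_force: [0.7, 0.3, -0.3]
grip_width: 0.51
```

```bash
python3 -m jog '[[[0,0,0.01],[0,0,0],20],[[0,0,0.03],[0,0,0],20],[[0,0,0.04],[0,0,0],20],[[0.001,-0.04,0.03],[0,0,0],20],[[0.002,-0.05,0],[0,0,0],20]]'; python3 st.py .096 .029; python3 -m jog '[[[0.002,-0.055,0],[0,0,0],20],[[0.002,-0.055,0],[0,0,0],20],[[0.002,-0.055,0],[0,0,0],20],[[0.002,-0.055,0],[0,0,0],20],[[0.002,-0.055,0],[0,0,0],20]]'
```

```text
clock: 19.05
position: [0.4558, 0.2205, 0.2383]
ee_rot: [0.01, 1.0, 0.005, 0.003]
ft_force: [0.3, -0.1, -3.8]
grip_width: 0.514
733 [0.4275 0.2782 0.0921] [0.4848 0.3361 0.0998] [0.4561 0.3072 0.0959]
clock: 19.73
position: [0.4647, -0.0675, 0.239]
ee_rot: [0.012, 1.0, 0.005, 0.003]
ft_force: [1.4, -0.9, -3.7]
grip_width: 0.51
```

View pics/st96.png

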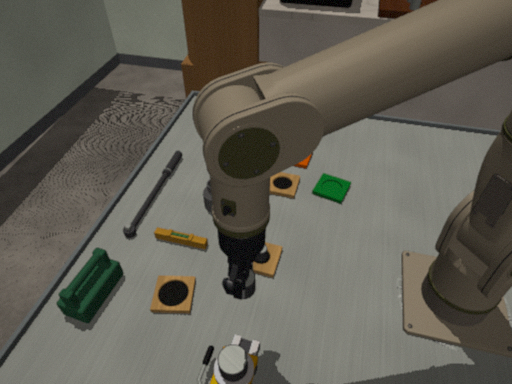

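L at (0.456, 0.307). Medium held; onward to nest M.

```bash
python3 -m jog '[[[0.003,-0.055,0],[0,0,0],20],[[0.003,-0.055,0],[0,0,0],20],[[0.003,-0.055,-0.02],[0,0,0],20],[[0.002,-0.05,-0.03],[0,0,0],20],[[0,0,-0.03],[0,0,0],20]]'; python3 -m jog '[[[0,0,-0.02],[0,0,0],20],[[0,0,0],[0,0,0],20]]'
```

```text
clock: 20.35
position: [0.475, -0.2939, 0.1612]
ee_rot: [0.014, 1.0, 0.004, 0.006]
ft_force: [0.6, 1.3, -3.9]
grip_width: 0.509
clock: 20.6
position: [0.4735, -0.2936, 0.1385]
ee_rot: [0.015, 1.0, 0.004, 0.004]
ft_force: [-0.3, 0.1, -3.7]
grip_width: 0.505
```

```bash
python3 -m jog '[[[0.002,-0.001,-0.03],[0,0.008,0],20],[[0,0,-0.03],[0,0,0],20],[[0,0,-0.015],[0,0,0],20],[[0,0,0],[0,0,0],20]]';  python3 - <<'E'
from h import *
p,d=cams.camera('side')
x,y=(220,120)
cv2.imwrite(f"pics/c_side9.png",cv2.resize(p[y:y+120,x:x+120,::-1],None,fx=5,fy=5,interpolation=2))
E
```

```text
clock: 21.1
position: [0.4789, -0.2939, 0.0664]
ee_rot: [0.013, 1.0, 0.004, 0.002]
ft_force: [0.7, -1.1, -3.9]
grip_width: 0.511
```

View pics/c_side9.png

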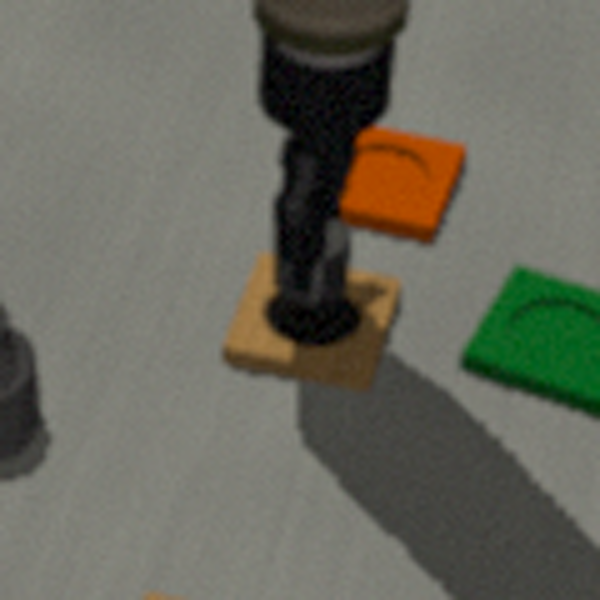

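```bash
python3 -m jog '[[[-0.003,0,-0.012],[0,0,0],20],[[0,0,-0.008],[0,0,0],20],[[0,0,0],[0,0,0],20]]';python3 -m jog '[[[0,0,-0.005],[0,0,0],20],[[0,0,0],[0,0,0],20]]'
```

```text
clock: 21.52
position: [0.4773, -0.2946, 0.0479]
ee_rot: [0.013, 1.0, 0.004, 0.005]
ft_force: [0.2, -0.7, -3.3]
grip_width: 0.511
clock: 21.78
position: [0.4775, -0.2947, 0.0429]
ee_rot: [0.013, 1.0, 0.004, 0.005]
ft_force: [0.0, 0.6, -3.5]
grip_width: 0.513
```

```bash
python3 -m jog '[[[-0.001,0,-0.003],[0,0,0],20],[[0,0,-0.0015],[0,0,0],20],[[0,0,0],[0,0,0],20]]';python3 -m jog '[[[0,0,-0.001],[0,0,0],20],[[0,0,0],[0,0,0],20]]'
```

```text
clock: 22.15
position: [0.4766, -0.2949, 0.0383]
ee_rot: [0.013, 1.0, 0.004, 0.005]
ft_force: [-0.5, 0.6, -3.9]
grip_width: 0.514
clock: 22.4
position: [0.4766, -0.2949, 0.0373]
ee_rot: [0.013, 1.0, 0.004, 0.005]
ft_force: [-0.5, 0.4, -4.0]
grip_width: 0.51
```

```bash
python3 -m jog '[[[0,0,-0.0005],[0,0,0],20],[[0,0,0],[0,0,0],60],[[0,0,0],[0,0,0],75],[[0,0,0],[0,0,0],75],[[0,0,0.02],[0,0,0],75]]';python3 -m jog '[[[0,0,0.04],[0,0,0],75],[[0,0,0.05],[0,0,0],80],[[-0.001,0.04,0.05],[0,0,0],90],[[-0.002,0.05,0.02],[0,0,0],95],[[-0.002,0.055,0],[0,0,0],95]]';  python3 - <<'E'
from h import *
for n in('side','top'):
    p,d=cams.camera(n)
    x,y=(220,120) if n=='side' else (280,140)
    cv2.imwrite(f"pics/c_{n}10.png",cv2.resize(p[y:y+120,x:x+120,::-1],None,fx=5,fy=5,interpolation=2))
    c=cloud(n,d);P=c[(abs(c[...,2]-.046)<.005)&(abs(c[...,0]-.475)<.05)&(abs(c[...,1]+.294)<.05)]
    print(len(P)and(len(P),P.min(0),P.max(0),(P.min(0)+P.max(0))/2))
E
```

```text
clock: 23.02
position: [0.4769, -0.2952, 0.0577]
ee_rot: [0.013, 1.0, 0.003, 0.005]
ft_force: [-0.0, 0.5, 1.5]
grip_width: 0.753
clock: 23.65
position: [0.471, -0.1548, 0.2283]
ee_rot: [0.019, 1.0, 0.002, 0.009]
ft_force: [1.4, 0.8, -0.9]
grip_width: 0.952
(130, array([ 0.45700318, -0.31599461,  0.04102355]), array([ 0.50106436, -0.27026668,  0.0506948 ]), array([ 0.47903377, -0.29313064,  0.04585917]))
0
```

View pics/c_side10.png

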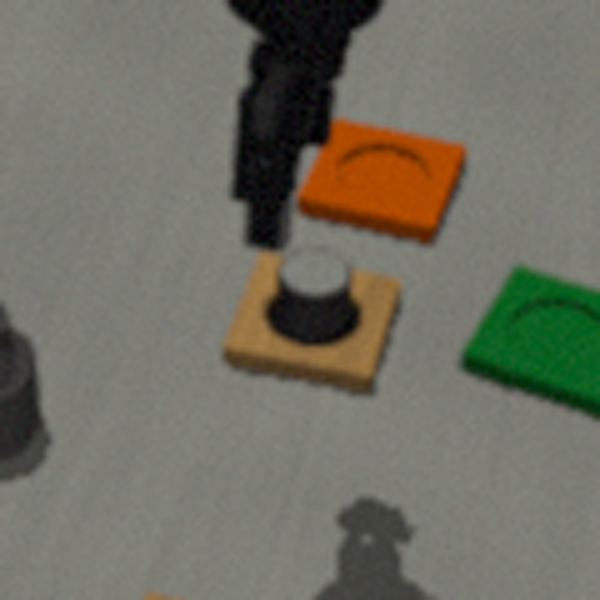

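View pics/c_top10.png

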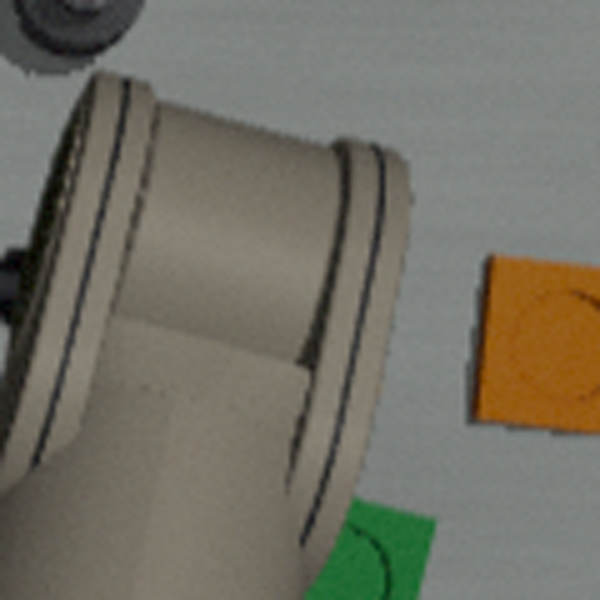

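```bash
python3 -m jog '[[[-0.001,0.055,0],[0,0,0],95],[[-0.001,0.055,0],[0,0,0],95],[[-0.001,0.055,0],[0,0,0],95],[[-0.001,0.055,0],[0,0,0],95],[[-0.001,0.055,0],[0,0,0],95]]';python3 -m jog '[[[-0.001,0.055,0],[0,0,0],95],[[-0.001,0.055,0],[0,0,0],95],[[0,0.015,0],[0,0.01,0.02],95],[[0,0,0],[0,0,0],95],[[0,0,0],[0,0,0],95]]'
```

```text
clock: 24.38
position: [0.4659, 0.1269, 0.2346]
ee_rot: [0.021, 1.0, 0.004, 0.013]
ft_force: [0.9, 0.1, -0.2]
grip_width: 0.952
clock: 25.0
position: [0.4643, 0.2556, 0.2397]
ee_rot: [0.01, 1.0, 0.005, 0.01]
ft_force: [0.0, 0.1, 0.9]
grip_width: 0.95
```

```bash
python3 -m jog '[[[-0.008,0.045,-0.03],[0,0.016,0],95],[[0,0.005,-0.03],[0,0,0],95],[[0,0,-0.03],[0,0,0],95],[[0,0,0],[0,0,0],95],[[0,0,0],[0,0,0],95]]'
```

```text
clock: 25.62
position: [0.4605, 0.299, 0.1518]
ee_rot: [0.017, 1.0, 0.006, 0.005]
ft_force: [0.8, 0.0, 0.9]
grip_width: 0.951
```

```bash
python3 -m jog '[[[-0.0045,0.008,0],[0,0.008,0.02],95],[[0,0,-0.015],[0,0,0],95],[[0,0,-0.015],[0,0,0],95],[[0,0,0],[0,0,0],95]]'
```

```text
clock: 26.12
position: [0.4567, 0.3076, 0.1222]
ee_rot: [0.007, 1.0, 0.007, 0.002]
ft_force: [0.7, -0.2, 0.6]
grip_width: 0.953
```

```bash
python3 -m jog '[[[-0.0005,0,-0.015],[0,0,0],95],[[0,0,-0.012],[0,0,0],95],[[0,0,0],[0,0,0],95]]';python3 -m jog '[[[0,0,-0.0065],[0,0,0],95],[[0,0,0],[0,0,0],95]]'
```

```text
clock: 26.5
position: [0.456, 0.3073, 0.0929]
ee_rot: [0.007, 1.0, 0.006, 0.002]
ft_force: [0.5, -0.1, 0.6]
grip_width: 0.953
clock: 26.75
position: [0.4562, 0.3074, 0.0861]
ee_rot: [0.007, 1.0, 0.007, 0.002]
ft_force: [-0.1, -0.3, 0.6]
grip_width: 0.949
```

Run:
```python
from h import *
p,d=cams.camera('side')
x,y=(160,264)
cv2.imwrite(f"pics/c_side11.png",cv2.resize(p[y:y+120,x:x+120,::-1],None,fx=5,fy=5,interpolation=2))
```

```text
(no output)
```

View pics/c_side11.png

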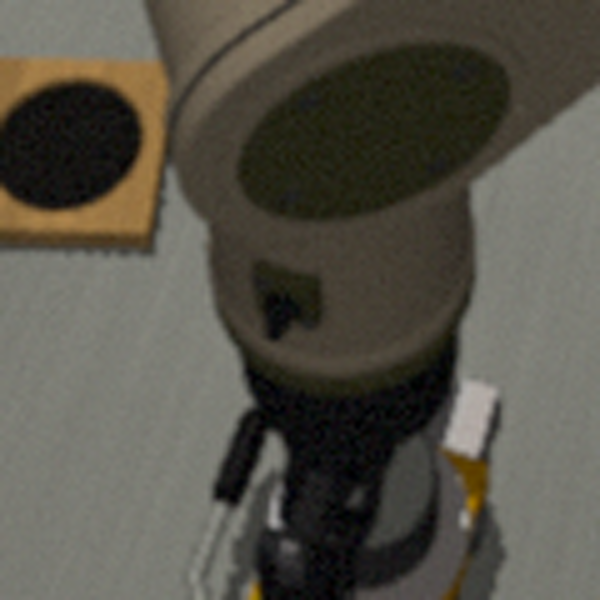

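```bash
python3 -m jog '[[[0,0,0],[0,0,0],75],[[0,0,0],[0,0,0],55],[[0,0,0],[0,0,0],40],[[0,0,0],[0,0,0],40]]' 110; python3 -m jog '[[[0,0,0.01],[0,0,0],40],[[0,0,0.03],[0,0,0],40],[[0,0,0.04],[0,0,0],40],[[0,0,0.05],[0,0,0],40],[[0.02,-0.015,0.02],[0,0,0],40]]'
```

```text
clock: 27.3
position: [0.4568, 0.3076, 0.0878]
ee_rot: [0.007, 1.0, 0.007, 0.003]
ft_force: [0.6, 1.0, -1.6]
grip_width: 0.65
clock: 27.92
position: [0.472, 0.2913, 0.2392]
ee_rot: [0.005, 1.0, 0.004, -0.002]
ft_force: [1.6, -0.3, -8.3]
grip_width: 0.641
```

```bash
python3 -m jog '[[[0.04,-0.029,0],[0,0,0],40],[[0.04,-0.029,0],[0,0,0],40],[[0.04,-0.029,0],[0,0,0],40],[[0.04,-0.029,-0.02],[0,0,0],40],[[0.02,-0.015,-0.02],[0,0,0],40]]';python3 -m jog '[[[0,0,-0.02],[0,0,0],40],[[0,0,0],[0,0,0],40]]'
```

```text
clock: 28.55
position: [0.6559, 0.1569, 0.2024]
ee_rot: [0.003, 1.0, 0.005, -0.001]
ft_force: [0.2, -0.8, -7.6]
grip_width: 0.649
clock: 28.8
position: [0.655, 0.1548, 0.1787]
ee_rot: [0.005, 1.0, 0.004, -0.003]
ft_force: [-0.3, 0.6, -6.7]
grip_width: 0.643
```

```bash
python3 -m jog '[[[0,0.004,-0.03],[0,0,0],40],[[0,0,-0.04],[0,0,0],40],[[0,0,-0.03],[0,0,0],40],[[0,0,-0.015],[0,0,0],40],[[0,0,0],[0,0,0],40]]';  python3 - <<'E'
from h import *
p,d=cams.camera('side')
x,y=(110,210)
cv2.imwrite(f"pics/c_side12.png",cv2.resize(p[y:y+120,x:x+120,::-1],None,fx=5,fy=5,interpolation=2))
E
```

```text
clock: 29.42
position: [0.6538, 0.1656, 0.0668]
ee_rot: [0.001, 1.0, 0.006, -0.001]
ft_force: [-0.2, 0.9, -7.2]
grip_width: 0.649
```

View pics/c_side12.png

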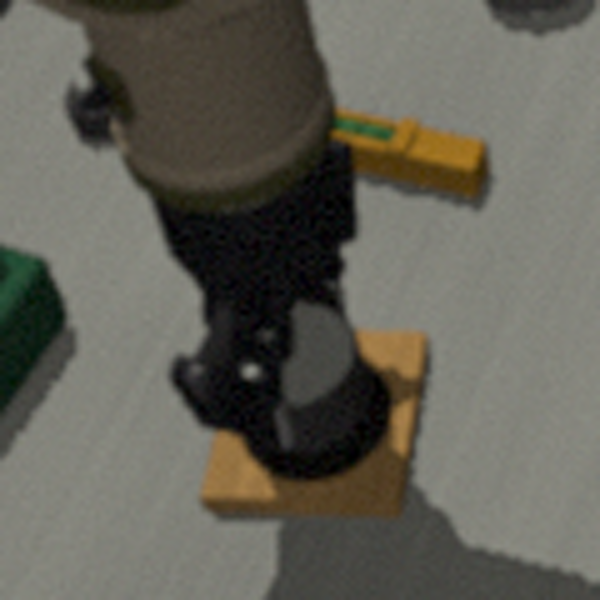

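```bash
python3 -m jog '[[[0,-0.0065,0],[0,0,0],40],[[0,0,0],[0,0,0],40],[[0.001,0,-0.01],[0,0,0],40],[[0,0,0],[0,0,0],40]]'
```

```text
clock: 29.98
position: [0.6574, 0.159, 0.061]
ee_rot: [0.001, 1.0, 0.007, 0.002]
ft_force: [-0.3, -0.3, -7.7]
grip_width: 0.645
```

```bash
python3 -m jog '[[[-0.003,0,-0.008],[0,0,0],40],[[0,0,-0.005],[0,0,0],40],[[0,0,0],[0,0,0],40]]';python3 -m jog '[[[0,0,-0.005],[0,0,0],40],[[0,0,0],[0,0,0],40]]'
```

```text
clock: 30.35
position: [0.6539, 0.1592, 0.0466]
ee_rot: [0.001, 1.0, 0.007, 0.002]
ft_force: [-0.2, -0.3, -7.5]
grip_width: 0.65
clock: 30.6
position: [0.6539, 0.1592, 0.0412]
ee_rot: [0.001, 1.0, 0.007, 0.002]
ft_force: [-0.4, 0.2, -7.6]
grip_width: 0.647
```

```bash
python3 -m jog '[[[0,0,-0.002],[0,0,0],40],[[0,0,0],[0,0,0],40]]';python3 -m jog '[[[0,0,-0.001],[0,0,0],40],[[0,0,0],[0,0,0],40]]';python3 -m jog '[[[0,0,-0.001],[0,0,0],40],[[0,0,0],[0,0,0],40]]'
```

```text
clock: 30.85
position: [0.6541, 0.1593, 0.0393]
ee_rot: [0.001, 1.0, 0.007, 0.002]
ft_force: [-0.4, 0.1, -7.4]
grip_width: 0.649
clock: 31.1
position: [0.6543, 0.1593, 0.0384]
ee_rot: [0.001, 1.0, 0.007, 0.002]
ft_force: [-0.2, -0.3, -7.7]
grip_width: 0.647
clock: 31.35
position: [0.6545, 0.1593, 0.038]
ee_rot: [0.001, 1.0, 0.008, 0.002]
ft_force: [-0.3, -0.2, -6.8]
grip_width: 0.646
```

```bash
python3 -m jog '[[[0,0,-0.0007],[0,0,0],40],[[0,0,0],[0,0,0],40]]';python3 -m jog '[[[0,0,-0.0007],[0,0,0],40],[[0,0,0],[0,0,0],40]]'
```

```text
clock: 31.6
position: [0.6546, 0.1593, 0.0379]
ee_rot: [0.001, 1.0, 0.008, 0.002]
ft_force: [-0.3, 0.6, -5.3]
grip_width: 0.647
clock: 31.85
position: [0.6546, 0.1593, 0.0379]
ee_rot: [0.001, 1.0, 0.008, 0.002]
ft_force: [-0.5, -0.2, -4.7]
grip_width: 0.65
```

Contact with the floor (load is coming off the wrist). Release.

```bash
python3 -m jog '[[[0,0,0],[0,0,0],70],[[0,0,0],[0,0,0],85],[[0,0,0],[0,0,0],90],[[0,0,0],[0,0,0],90],[[0,0,0.02],[0,0,0],90]]';python3 -m jog '[[[0,0,0.04],[0,0,0],90],[[0,0,0.05],[0,0,0],90],[[-0.02,0.02,0.05],[0,0,0],90],[[-0.05,0.03,0.03],[0,0,0],90],[[-0.05,0.03,0],[0,0,0],90]]';python3 -m jog '[[[-0.04,0.05,0],[0,0,0],90],[[-0.04,0.05,0],[0,0,0],90],[[-0.03,0.05,0],[0,0,0],90],[[0,0,0],[0,0,0],90],[[0,0,0],[0,0,0],90]]';  python3 - <<'E'
from h import *
np.set_printoptions(precision=4,suppress=True)
for n in('side','top'):
    p,d=cams.camera(n);cv2.imwrite(f'pics/fin_{n}.png',p[:,:,::-1])
    c=cloud(n,d)
    for q in((.4745,-.0015),(.476,-.294),(.654,.159)):
        P=c[(abs(c[...,2]-.046)<.005)&(abs(c[...,0]-q[0])<.045)&(abs(c[...,1]-q[1])<.045)]
        if len(P):print(n,q,len(P),(P.min(0)+P.max(0))/2,np.ptp(P,0))
E
```

```text
clock: 32.48
position: [0.6556, 0.1596, 0.0586]
ee_rot: [0.001, 1.0, 0.008, 0.003]
ft_force: [0.8, 0.3, 0.2]
grip_width: 0.899
clock: 33.1
position: [0.5389, 0.2358, 0.2413]
ee_rot: [0.005, 1.0, 0.009, 0.008]
ft_force: [0.3, 1.6, 0.7]
grip_width: 0.9
clock: 33.72
position: [0.4248, 0.3888, 0.251]
ee_rot: [0.003, 1.0, 0.014, 0.012]
ft_force: [0.4, -0.3, 0.9]
grip_width: 0.899
side (0.654, 0.159) 433 [0.6547 0.1603 0.0458] [0.0571 0.0568 0.0095]
top (0.4745, -0.0015) 113 [ 0.4748 -0.0012  0.0461] [0.0307 0.0307 0.0096]
top (0.476, -0.294) 213 [ 0.4776 -0.2952  0.0461] [0.0444 0.0441 0.0097]
top (0.654, 0.159) 325 [0.6525 0.1589 0.046 ] [0.0542 0.0571 0.0096]
```

View pics/fin_side.png

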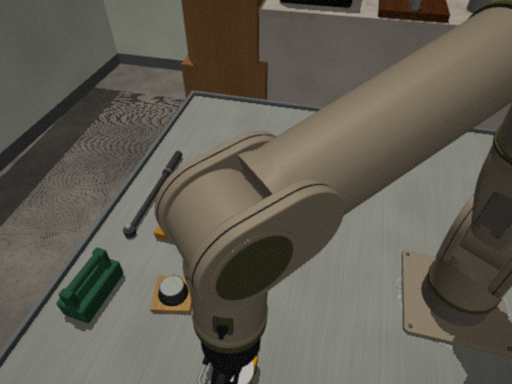

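View pics/fin_top.png

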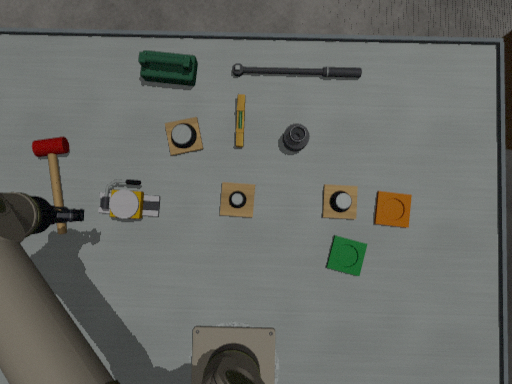

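```bash
python3 -c "
from workcell import manip
print(manip.hand_in())"
```

```text
the job is handed in; nothing more can be done
None
```

The stack is apart and I handed the job in at about 34 s. The slug went through the neck of the jar, then I set the small, medium and large weights down in their matching wooden nests, in that order. The hand-in gave no verdict.

- **Weights:** in the last top view all three stand flat, with their tops about 46 mm above the cart top. Their centres are within about 2 mm of my measured nest centres.
- **Slug:** I saw it in the jar through the neck right after the drop. Nothing protruded then, nor in the last top view.
- **Level and look-alikes:** the brass level and the green and orange look-alikes look unmoved in the last top view; I compared them by eye only.
- **Robot:** the gripper was empty and clear of everything at about z = 0.25 m.
- **Gaps in the checks:** I let the small and medium weights go within about 1 mm of the recess floor, without a clear contact reading on the wrist. In the last side view the arm hid the small and medium nests, so the final check of those two is from the top camera. Earlier side views, taken after each release, showed both weights standing upright. None of the checks failed, and the two cameras agreed to about 2 mm.

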